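# Pack the last slide box flush into its rack tray

### The job

The orange slide box has been left lying on top of the blue one, because the blue and green boxes in the tray have drifted together and closed up its place. Make room and get the orange box down into the row between them, without forcing anything, until all three lie flat and nothing stands above the tray's rim, so that the tray can go back in its rack. Then take the fingers off, and run the fingertips lightly over the tops along the row, from the blue box over the orange to the green, to feel that none stands proud; leave the other things on the bench where they are.

Things in the scene. Friction and masses are not known exactly. Their poses are not given: they have to be found in the camera images.
- tray: White metal tray, fixed to the bench. Origin: centre of its underside; y runs along the row of boxes, x across, z up. Inside 308 mm (y) by 98 mm (x); floor and walls 4 mm thick. The long side walls (the rim) reach 43 mm above the bench, the end walls 30 mm. Boxes slide on its floor at a few newtons (blue with orange on top: up to about 10 N).
- blue_box_center (a point): Centre of the blue slide box, a closed rigid plastic box 98 mm along the row (its y axis), 88 mm across (x) and 36 mm high, about 0.24 to 0.48 kg, loose. It lies flat on the tray floor near one end (either end) of the tray, a few mm off the end wall; its top is then 40 mm above the bench, 3 mm below the rim.
- green_box_center (a point): Centre of the green slide box, the same size and mass as the blue one, loose on the tray floor near the other end, a few mm off the end wall. The space between blue and green is at first 94 to 104 mm, too short for the third box; with both pushed against the end walls it is 112 mm.
- orange_box_center (a point): Centre of the orange slide box, same size and mass, loose, flat on the blue box between the rims (5 mm free either side; they stand 3 mm above its underside). Pushed along the row, it tips nose-down once over half is past the blue edge, and may then hang aslant (0.4 rad), tail caught on that edge, until nudged on; it needs 105 mm to pass down. Its place: floor between the others, centre 22 mm up.
- reagent_bottle_center (a point): Bystander: amber bottle, 64 mm in diameter, 130 mm high, standing on the far side of the tray; this point is half-way up.
- beaker_center (a point): Bystander: white beaker, 95 mm in diameter, 115 mm high, standing on the far side of the tray; this point is half-way up.
- tube_rack_center (a point): Bystander: white wire test-tube rack, 50 x 150 x 70 mm (x, y, z; tubes reach 96 mm), standing on the robot's side of the tray; this point is half-way up.

How it is judged:
On the way, in this order (a step that is already met when the one before it is completed fails the run):
1. all three boxes lie flat in the tray, none above the rim, and the fingers are off them (z of blue_box_center in the frame of tray between 0.02 and 0.0235 m and angle between each of blue_box_center, orange_box_center, green_box_center's own z axis and vertical below 0.025 rad and z of orange_box_center in the frame of tray between 0.02 and 0.0235 m and z of green_box_center in the frame of tray between 0.02 and 0.0235 m and contact force between the fingers and anything else below 0.05 N), for 0.2 s.
2. the fingertips lightly touch the blue box, and only it (0.3 to 20 N) (contact force between the fingers and blue_box between 0.3 and 20 N and contact force between the fingers and orange_box below 0.1 N and contact force between the fingers and green_box below 0.1 N), for 0.05 s.
3. the fingertips lightly touch the orange box, and only it (0.3 to 20 N) (contact force between the fingers and orange_box between 0.3 and 20 N and contact force between the fingers and blue_box below 0.1 N and contact force between the fingers and green_box below 0.1 N), for 0.05 s.
4. the fingertips lightly touch the green box, and only it (0.3 to 20 N) (contact force between the fingers and green_box between 0.3 and 20 N and contact force between the fingers and blue_box below 0.1 N and contact force between the fingers and orange_box below 0.1 N), for 0.05 s.
At the end, for the whole second after the job is handed in: Blue, orange and green boxes all lie flat on the tray floor between its walls: centres 20 to 23.5 mm above the bench, tilted less than 0.025 rad (so no corner stands above the rim), at rest and let go (z of blue_box_center in the frame of tray between 0.02 and 0.0235 m and angle between each of blue_box_center, orange_box_center, green_box_center's own z axis and vertical below 0.025 rad and z of orange_box_center in the frame of tray between 0.02 and 0.0235 m and z of green_box_center in the frame of tray between 0.02 and 0.0235 m and linear speed of each of blue_box, orange_box, green_box below 0.01 m/s); the robot touches nothing.
It fails at once if a box is forced: more than 100 N from the fingers (contact force between the fingers and blue_box above 100 N or contact force between the fingers and orange_box above 100 N or contact force between the fingers and green_box above 100 N).
It fails at once if the reagent bottle is shifted by more than 20 mm or tipped over (distance of reagent_bottle_center from where it was at the start of the episode above 0.02 m or angle between reagent_bottle_center's own z axis and vertical above 0.4 rad).
It fails at once if the beaker is shifted by more than 20 mm or tipped over (distance of beaker_center from where it was at the start of the episode above 0.02 m or angle between beaker_center's own z axis and vertical above 0.4 rad).
It fails at once if the tube rack is shifted by more than 20 mm or tipped over (distance of tube_rack_center from where it was at the start of the episode above 0.02 m or angle between tube_rack_center's own z axis and vertical above 0.4 rad).
It also fails if it takes over 72 s, if anything falls off the work surface, if the arm or the gripper's body presses on something with over 40 N, if the wrist force passes 120 N, or if a joint passes its speed limit or range.

### The arm

A 7-joint arm with a two-finger parallel gripper is mounted at the origin on the work surface. World frame = base frame: x ahead of the robot, y to its left, z up, the work surface at z = 0. Lengths are in m, angles in rad, forces in N, time in s.
With the tool pointing down it reaches from about 0.35 to 0.9 m from the base axis. Payload 19.9 kg.
Tool frame: the origin (TCP) lies at the very end of the fingers, on their centre line; the grasp point (between the pads) lies 19 mm behind it; z points along the fingers, x is the direction in which the jaws open and shut, and the axes are right-handed (so a half turn about z gives the same grasp; the last joint's range is limited). The gripper opens to 85 mm and grips with 20 to 120 N. Pads are 22 mm wide; open, the fingers measure 114 mm over their backs; the gripper's body (76 mm by 85 mm) begins 54 mm behind the grasp point. The pads swing forward as they close: fully open they stand 13 mm farther back than shut.
Start: joints at [-1.163, 0.417, -0.01, 1.614, 0.005, 1.111, -0.053], TCP at [0.272, 0.563, 0.231] pointing down, gripper open.
Joint ranges: [-2.81, 2.81], [-0.39, 2.02], [-1.27, 1.25], [0.06, 2.57], [-1.19, 4.33], [0.19, 2], [-2.82, 2.82]. Speed limits (rad/s): [1.89, 1.89, 2.39, 2.39, 3.01, 3.01, 3.01].

### API

Orientations are given as a 3x3 rotation matrix whose columns are the frame's x, y, z axes.
In Python, from rig import ctrl gives the robot as it stands.
- The arm moves only by the shell command python3 -m creep 'ROWS' [FORCE]. ROWS is JSON, one flat list of numbers, 5 for each row, row after row: the shift along the tool's x, y, z in mm, then the turn about the tool's z in rad, then the closure, from 0 (fully open) to 1 (shut). A call has 1 to 12 rows; each row shifts and turns the pose as measured when the row begins, along the tool's axes as they then stand; what a row does not reach is not made up. A row lasts 1/10 s, in which the tool goes at most 50 mm and 8.59 degrees, less where a joint would pass 70% of its speed; a pose out of reach is approached as far as the arm can. A call with a gripper value outside its range is refused whole. The fingers move at their own pace and stop on an object; FORCE is the grip in N (left out, the last holds). Time passes only in rows, so rows that do not move let the fingers close. It gives the time, the measured TCP pose, the force and the opening at its end, in the units of the state.
- ctrl.get_state(): the state, without advancing time (a new reading comes with each control period).
- ctrl.camera(name): name is "scene" or "top" or "wrist"; returns the picture (400x640x3 uint8, blue, green, red); there is no depth.
- ctrl.camera_info(name): a dict with "fx", "fy", "cx", "cy" (pixels), "view" (4x4, takes a point from world to camera coordinates). Camera axes: x right, y down, z forward; pixel columns grow to the right and rows downward; lengths in m; the calibration is good to about 2 mm. The wrist camera is an equidistant fisheye: a pixel r from the principal point sees the ray r / f radians off the axis. A picture is of the moment at which its call begins: read the wrist's pose just before it. camera_info takes no time and is no camera call; for the wrist camera it gives the pose at the moment of the call.
- ctrl.job_done(): hands the job in, once; it reports no verdict.
The state is a dict: "time": time; "q": joint angles; "joint_vel": joint speeds; "tau": joint torques, N m; "position": TCP position; "orientation": TCP orientation; "ft_force": force on the tool from outside, world axes, zero at the start; "wrist_torque": the same for the moment, N m; "finger_gap": finger opening in m.
Only numpy, scipy, OpenCV 4.12 (cv2) and the standard library are available. Lean on these libraries where they do the work, as an engineer would, in place of code of your own. Each camera call takes 0.05 s, during which the arm holds its last target.

## Working session

There is one attempt and no reset: what is moved stays moved. The work goes in short steps, Python scripts to look and compute and a shell command to move; the robot and the scene stay as the last step left them, time stands still between calls to the robot, and variables do not carry over. Pictures are saved under pics/ and viewed, and the job is handed in when it is done.

```bash
ls; mkdir -p pics
python3 - <<'E'
from rig import ctrl
import cv2
s=ctrl.get_state()
for k in s: print(k,s[k])
for n in("scene","top"):
    cv2.imwrite(f"pics/{n}0.png",ctrl.camera(n)); print(ctrl.camera_info(n))
E
```

```text
pics
time 0.0
q [-1.16251247  0.41796288 -0.01029687  1.6141985   0.00472218  1.11069994
 -0.0530002 ]
joint_vel [-0.0002946  -0.00068102 -0.00180831  0.00104043  0.00087437  0.00200586
 -0.00013609]
tau [-5.80966407e-04 -8.64432693e+01  6.78604916e-01 -4.34903204e+01
  1.90576451e-02  7.21531513e-03 -4.36837126e-05]
position [0.27159419 0.56250466 0.23065701]
orientation [[ 4.34759466e-01  9.00546510e-01 -4.35730026e-04]
 [ 9.00545761e-01 -4.34759669e-01 -1.16692990e-03]
 [-1.24031249e-03  1.14938992e-04 -9.99999224e-01]]
ft_force [ 0.38598032 -0.38559609  0.15627982]
wrist_torque [-0.01688286  0.01479629  0.05837394]
finger_gap 0.08517257072010193
{'fx': 451.4588696497969, 'fy': 451.4588696497969, 'cx': 318.0416544396619, 'cy': 198.36558621739619, 'view': array([[ 0.57984169,  0.81458436,  0.01536011, -0.37009242],
       [ 0.59370153, -0.40955053, -0.69266648, -0.27980152],
       [-0.55794454,  0.41075622, -0.72109446,  1.08541654],
       [ 0.        ,  0.        ,  0.        ,  1.        ]])}
{'fx': 407.5296228640828, 'fy': 407.5296228640828, 'cx': 316.1894340355189, 'cy': 201.55559788068618, 'view': array([[ 0.02389352, -0.99893511, -0.03946821,  0.02366459],
       [-0.99908713, -0.02246146, -0.03633728,  0.58535716],
       [ 0.03541207,  0.04030041, -0.99855989,  0.69305412],
       [ 0.        ,  0.        ,  0.        ,  1.        ]])}
```

View pics/scene0.png

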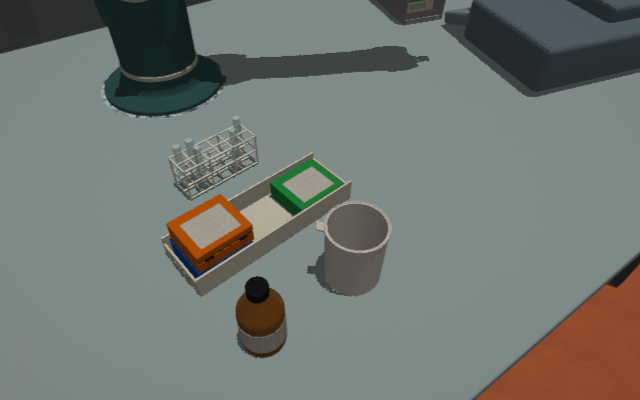

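View pics/top0.png

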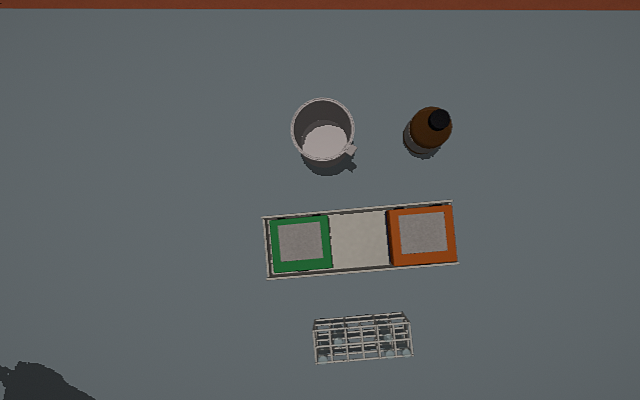

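The top view shows the green box at about (300,243), the orange box on the blue one at (422,235), and the open floor between them at columns 331–388. The beaker (323,130) and bottle (428,130) stand on the far side and the rack (362,338) on the robot's side. Next I'll measure these positions.

```bash
cat > h.py <<'E'
import numpy as np, cv2
from rig import ctrl
def ray(info,u,v,z):
    V=np.array(info['view']);R=V[:3,:3];t=V[:3,3]
    c=-R.T@t; d=R.T@np.array([(u-info['cx'])/info['fx'],(v-info['cy'])/info['fy'],1])
    return c+d*(z-c[2])/d[2]
def proj(info,p):
    V=np.array(info['view']);q=V[:3,:3]@np.array(p)+V[:3,3]
    return info['fx']*q[0]/q[2]+info['cx'],info['fy']*q[1]/q[2]+info['cy']
H={'orange':((5,150,90),(16,255,255)),'green':((50,120,50),(75,255,255)),'blue':((100,120,40),(125,255,255))}
def mask(img,c):
    m=cv2.inRange(cv2.cvtColor(img,cv2.COLOR_BGR2HSV),*map(np.array,H[c]))
    return m
def blob(img,c,roi=None):
    m=mask(img,c)
    if roi: 
        k=np.zeros_like(m);k[roi[1]:roi[3],roi[0]:roi[2]]=1;m=m*k
    cs,_=cv2.findContours(m,cv2.RETR_EXTERNAL,cv2.CHAIN_APPROX_NONE)
    return max(cs,key=cv2.contourArea) if cs else None
E
python3 - <<'E'
from h import *
img=cv2.imread('pics/top0.png');I=ctrl.camera_info('top')
roi=(250,190,475,290)
for c,z in(('orange',.076),('green',.04)):
    b=blob(img,c,roi);r=cv2.minAreaRect(b);print(c,r)
    P=np.array([ray(I,u,v,z) for u,v in cv2.boxPoints(r)]);print(P.round(4).tolist(),P.mean(0).round(4),[np.linalg.norm(P[i]-P[i-1]).round(4) for i in range(4)])
for u,v in((262,216),(452,201),(458,263),(268,278)): print('rim',ray(I,u,v,.043).round(4))
for n,u,v,z in(('beaker',323,130,.115),('bottle cap',439,119,.13),('rack',362,318,.07),('rack',362,362,.07)): print(n,ray(I,u,v,z).round(3))
cv2.imwrite('pics/t0z.png',cv2.resize(img[185:295,250:470],None,fx=3.6,fy=3.6,interpolation=cv2.INTER_CUBIC))
E
```

```text
orange ((422.2418518066406, 235.1598663330078), (56.67537307739258, 63.64662170410156), 84.80557250976562)
[[0.572, -0.0775, 0.076], [0.5832, -0.1748, 0.076], [0.4964, -0.1837, 0.076], [0.4848, -0.0869, 0.076]] [ 0.5341 -0.1307  0.076 ] [np.float64(0.0877), np.float64(0.098), np.float64(0.0872), np.float64(0.0974)]
green ((300.4663391113281, 243.64608764648438), (52.95087814331055, 58.544620513916016), 84.5596694946289)
[[0.5511, 0.1141, 0.04], [0.5626, 0.0175, 0.04], [0.4762, 0.0073, 0.04], [0.4643, 0.1033, 0.04]] [0.5135 0.0605 0.04  ] [np.float64(0.0875), np.float64(0.0973), np.float64(0.087), np.float64(0.0968)]
rim [0.5576 0.1252 0.043 ]
rim [ 0.5894 -0.1853  0.043 ]
rim [ 0.4892 -0.1961  0.043 ]
rim [0.4559 0.1123 0.043 ]
beaker [0.687 0.025 0.115]
bottle cap [ 0.702 -0.14   0.13 ]
rack [ 0.402 -0.041  0.07 ]
rack [ 0.335 -0.042  0.07 ]
```

View pics/t0z.png

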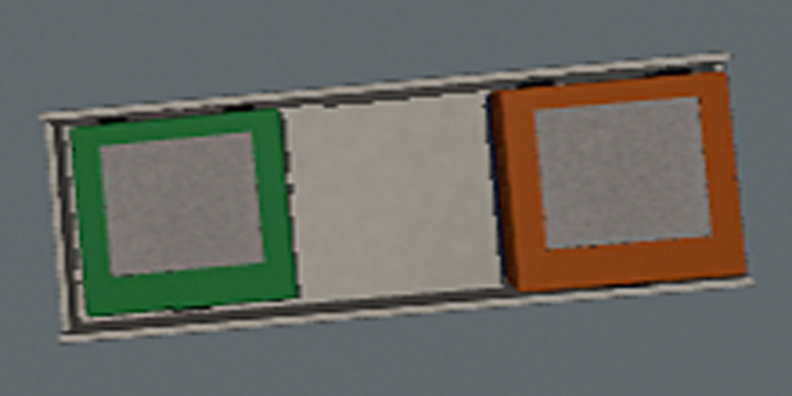

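```bash
python3 -m creep '[0,0,0,-0.14,1, 0,0,0,-0.14,1, 0,0,0,-0.14,1, 0,0,0,-0.14,1, 0,0,0,0,1]' 20
cat > w.py <<'E'
# tool-frame shift from the present pose to tray coords (u toward blue end, n away from robot, z)
import sys
from h import *
E=np.array([.110,-.9939,0]);N=np.array([.9939,.110,0]);C=np.array([.523,-.036,0])
def where():
    s=ctrl.get_state();p=s['position'];R=s['orientation']
    d=p-C
    return s,R,d@E,d@N,p[2]
if __name__=='__main__':
    s,R,u,n,z=where()
    print('t',round(s['time'],2),'u n z mm',np.round(np.array([u,n,z])*1e3,1),'yaw',round(np.arctan2(R[1,0],R[0,0]),3),'want',round(np.arctan2(.9939,-.110),3),'F',np.dot(s['ft_force'],E).round(2),np.dot(s['ft_force'],N).round(2),s['ft_force'][2].round(2),'gap',round(s['finger_gap'],4))
    if len(sys.argv)>1:
        t=[float(a)/1e3 for a in sys.argv[1:4]]
        print('tool shift mm',(R.T@(C+E*t[0]+N*t[1]+np.array([0,0,t[2]])-s['position'])*1e3).round(1))
E
python3 w.py 0 0 150
```

```text
time: 0.6
position: [0.271, 0.5617, 0.2289]
orientation: [[-0.13, 0.991, -0.002], [0.991, 0.13, -0.004], [-0.004, -0.002, -1.0]]
ft_force: [0.0, 0.6, -0.3]
finger_gap: 0.0122
t 0.6 u n z mm [-621.8 -184.7  228.9] yaw 1.702 want 1.681 F -0.63 0.08 -0.33 gap 0.0122
tool shift mm [-625.1  172.    81. ]
```

```bash
python3 -m creep '[-48,13,0,0,1,-48,13,0,0,1,-48,13,0,0,1,-48,13,0,0,1,-48,13,0,0,1,-48,13,0,0,1,-48,13,0,0,1,-48,13,0,0,1,-48,13,0,0,1,-48,13,0,0,1,-48,13,0,0,1,0,0,0,0,1]'
python3 w.py 0 0 150
```

```text
time: 1.8
position: [0.4687, 0.0452, 0.2284]
orientation: [[-0.072, 0.997, -0.003], [0.997, 0.072, -0.002], [-0.001, -0.003, -1.0]]
ft_force: [0.1, 1.4, -0.2]
finger_gap: 0.0
t 1.8 u n z mm [-86.7 -45.  228.4] yaw 1.642 want 1.681 F -1.4 0.22 -0.18 gap 0.0
tool shift mm [-84.8  48.6  78.4]
```

```bash
python3 -m creep '[-30,17,0,-0.02,1,-30,17,10,-0.02,1,-25,15,20,0,1,0,0,20,0,1,0,0,20,0,1,0,0,0,0,1]'
python3 w.py 0 0 60
python3 - <<'E'
from h import *
cv2.imwrite('pics/top1.png',ctrl.camera('top')); cv2.imwrite('pics/wr1.png',ctrl.camera('wrist')); cv2.imwrite('pics/sc1.png',ctrl.camera('scene')[100:320,130:400].repeat(2,0).repeat(2,1))
E
```

```text
time: 2.4
position: [0.5271, -0.0394, 0.1564]
orientation: [[-0.083, 0.997, -0.001], [0.997, 0.083, -0.001], [-0.001, -0.001, -1.0]]
ft_force: [0.1, 0.2, 0.1]
finger_gap: 0.0001
t 2.4 u n z mm [  3.9   3.7 156.4] yaw 1.654 want 1.681 F -0.19 0.13 0.1 gap 0.0001
tool shift mm [ 3.9 -3.6 96.4]
```

View pics/wr1.png

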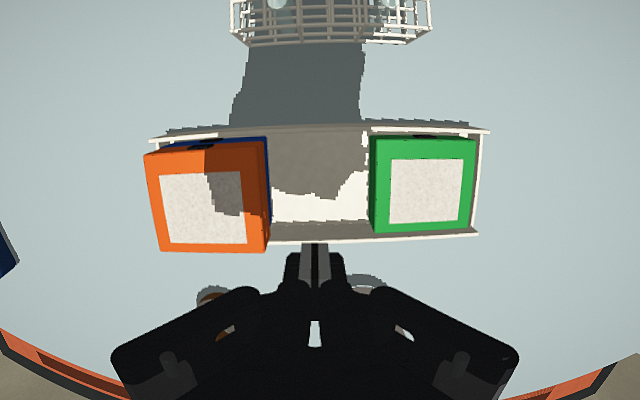

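View pics/sc1.png

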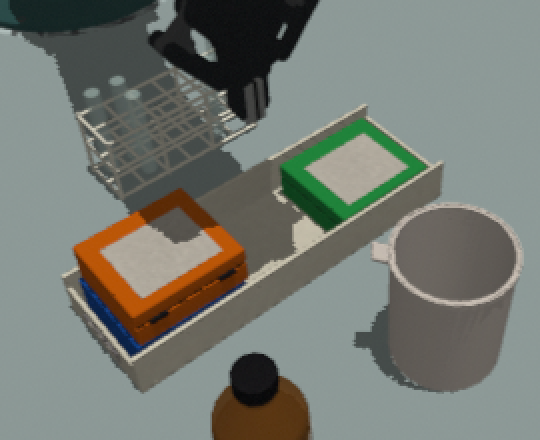

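The wrist view shows the tray with orange over blue on the left (blue's edge at about (268,140)), green on the right, and the closed fingers over the gap at (315,270). I'll go down into the gap now.

```bash
python3 -m creep '[4,-3,30,-0.027,1,0,0,30,0,1,0,0,30,0,1,0,0,20,0,1,0,0,15,0,1,0,0,0,0,1]'
python3 w.py 0 0 16
```

```text
time: 3.15
position: [0.5316, -0.0323, 0.0387]
orientation: [[-0.111, 0.994, 0.017], [0.994, 0.111, 0.002], [-0.0, 0.017, -1.0]]
ft_force: [-0.1, -0.3, 0.4]
finger_gap: 0.0
t 3.15 u n z mm [-2.7  9.  38.7] yaw 1.682 want 1.681 F 0.24 -0.17 0.44 gap 0.0
tool shift mm [-2.7 -9.4 22.6]
```

```bash
python3 -m creep '[0,-5,10,0,1,0,-4,8,0,1,0,0,6,0,1,10,0,2,0,1,10,0,0,0,1,0,0,0,0,1]'
python3 w.py -31 0 16
```

```text
time: 3.75
position: [0.5224, -0.0109, 0.0145]
orientation: [[-0.11, 0.994, 0.022], [0.994, 0.11, 0.003], [0.0, 0.023, -1.0]]
ft_force: [1.1, -0.3, -0.2]
finger_gap: -0.0002
t 3.75 u n z mm [-25.    2.2  14.5] yaw 1.681 want 1.681 F 0.37 1.04 -0.16 gap -0.0002
tool shift mm [ 6.  -2.1 -1.5]
```

```bash
python3 -m creep '[4,0,0,0,1,4,0,0,0,1,4,0,0,0,1,4,0,0,0,1]'
python3 w.py -31 0 16;python3 -m creep '[3,0,0,0,1,3,0,0,0,1,2,0,0,0,1]'
python3 w.py -31 0 16
```

```text
time: 4.15
position: [0.521, 0.0061, 0.0152]
orientation: [[-0.111, 0.994, 0.024], [0.994, 0.111, 0.002], [-0.0, 0.024, -1.0]]
ft_force: [0.5, -2.7, -0.6]
finger_gap: 0.0
t 4.15 u n z mm [-42.    2.7  15.2] yaw 1.682 want 1.681 F 2.77 0.22 -0.59 gap 0.0
tool shift mm [-11.1  -2.7  -0.8]
time: 4.45
position: [0.5202, 0.0086, 0.0154]
orientation: [[-0.105, 0.994, 0.024], [0.994, 0.105, -0.004], [-0.006, 0.024, -1.0]]
ft_force: [1.7, -12.1, -0.7]
finger_gap: -0.0002
t 4.45 u n z mm [-44.6   2.1  15.4] yaw 1.676 want 1.681 F 12.24 0.37 -0.7 gap -0.0002
tool shift mm [-13.6  -2.   -0.6]
```

Green is against its end wall: the force rose to 12 N with hardly any travel. Blue is next.

```bash
python3 -m creep '[-20,0,0,0,1,-20,0,0,0,1,-20,0,0,0,1,-8,0,0,0,1,0,0,0,0,1]'
python3 w.py 30 0 16;python3 -m creep '[-4,0,0,0,1,-4,0,0,0,1]'
python3 w.py 44 0 16
```

```text
time: 4.95
position: [0.5279, -0.0593, 0.0161]
orientation: [[-0.107, 0.994, 0.025], [0.994, 0.107, -0.003], [-0.006, 0.024, -1.0]]
ft_force: [-0.1, 0.5, -0.7]
finger_gap: 0.0001
t 4.95 u n z mm [23.7  2.3 16.1] yaw 1.678 want 1.681 F -0.53 -0.07 -0.71 gap 0.0001
tool shift mm [-6.3 -2.3  0. ]
time: 5.15
position: [0.5287, -0.0651, 0.016]
orientation: [[-0.109, 0.994, 0.024], [0.994, 0.109, -0.002], [-0.004, 0.024, -1.0]]
ft_force: [-1.5, 3.7, 2.8]
finger_gap: -0.0001
t 5.15 u n z mm [29.6  2.4 16. ] yaw 1.68 want 1.681 F -3.85 -1.11 2.78 gap -0.0001
tool shift mm [-14.4  -2.4  -0. ]
```

```bash
python3 -m creep '[-4,0,0,0,1,-4,0,0,0,1,-4,0,0,0,1]'
python3 w.py 44 0 16;python3 -m creep '[-3,0,0,0,1,-3,0,0,0,1]'
python3 w.py 44 0 16
```

```text
time: 5.45
position: [0.5301, -0.0753, 0.016]
orientation: [[-0.112, 0.993, 0.024], [0.994, 0.112, 0.0], [-0.003, 0.024, -1.0]]
ft_force: [-1.4, 7.2, 2.8]
finger_gap: 0.0
t 5.45 u n z mm [39.8  2.7 16. ] yaw 1.683 want 1.681 F -7.31 -0.57 2.83 gap 0.0
tool shift mm [-4.2 -2.8 -0. ]
time: 5.65
position: [0.5299, -0.0757, 0.016]
orientation: [[-0.117, 0.993, 0.021], [0.993, 0.117, 0.006], [0.004, 0.021, -1.0]]
ft_force: [-6.9, 25.5, 14.5]
finger_gap: -0.0
t 5.65 u n z mm [40.2  2.5 16. ] yaw 1.688 want 1.681 F -26.1 -4.04 14.49 gap -0.0
tool shift mm [-3.7 -2.6 -0. ]
```

```bash
python3 -m creep '[15,0,0,0,1,5,0,-30,0,1,0,0,-40,0,1,0,0,-40,0,1,0,0,0,0,1]'
python3 w.py 190 0 130
python3 - <<'E'
from h import *
a=ctrl.camera('top');b=ctrl.camera('scene')
cv2.imwrite('pics/top2.png',a[150:300,230:480].repeat(3,0).repeat(3,1)); cv2.imwrite('pics/sc2.png',b[100:320,130:400].repeat(2,0).repeat(2,1))
cv2.imwrite('pics/top2r.png',a)
E
```

```text
time: 6.15
position: [0.5245, -0.0567, 0.1289]
orientation: [[-0.117, 0.993, 0.018], [0.993, 0.117, 0.006], [0.004, 0.018, -1.0]]
ft_force: [0.4, -0.7, -0.8]
finger_gap: 0.0003
t 6.15 u n z mm [ 20.7  -0.8 128.9] yaw 1.688 want 1.681 F 0.76 0.3 -0.8 gap 0.0003
tool shift mm [-169.3   -0.3   -1.7]
```

View pics/sc2.png

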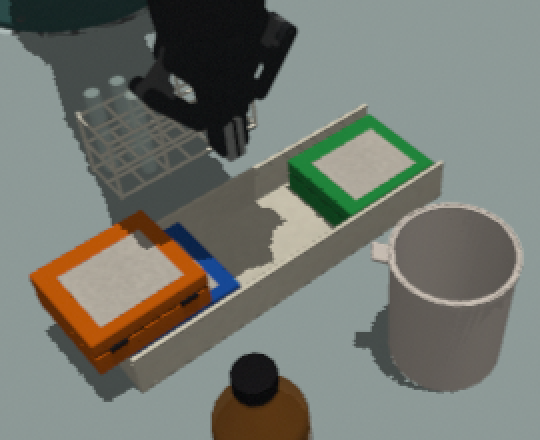

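View pics/top2.png

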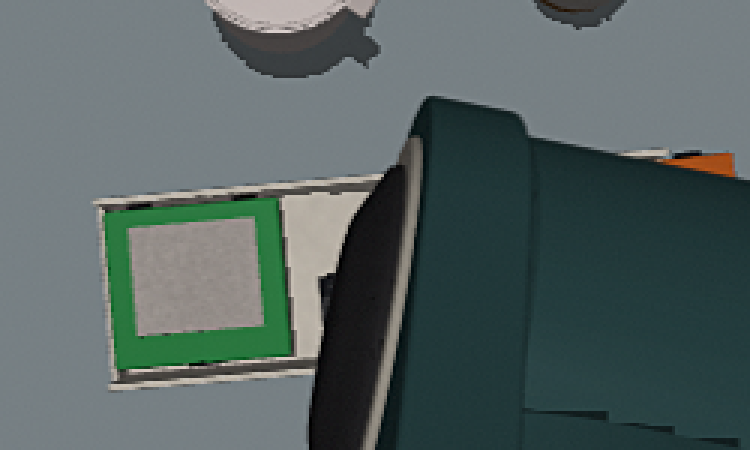

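The scene view shows green at its wall. Blue now shows a strip at (215,270), and orange sits further out, overhanging the tray end, because the gripper linkage had nudged it. In the top view its far outer corner is at about (735,155) in the crop.

Run:
```python
from h import *
from w import E,N,C
I=ctrl.camera_info('top')
for u,v in((475,201.5),):
    p=ray(I,u,v,.076)-C;print(p@E,p@N)
J=ctrl.camera_info('scene')
for x,y,z in((30,278,.076),(100,345,.076),(210,278,.076),(138,212,.076),(240,288,.04),(178,224,.04),(440,163,.04),(362,112,.04)):
    p=ray(J,130+x/2,100+y/2,z)-C;print((p@E).round(4),(p@N).round(4))
```

```text
0.18089549585718784 0.04532730506151369
0.1798 -0.0341
0.1713 0.0509
0.0814 0.0516
0.0861 -0.0396
0.0563 0.0483
0.0555 -0.0394
-0.1589 0.0504
-0.1519 -0.0464
```

```bash
python3 -m creep '[-45,1,0,0.005,1,-45,1,0,0,1,-45,1,0,0,1,-45,0,0,0,1,-20,0,0,0,1,0,0,0,0,1]'
python3 w.py 218 2 55
```

```text
time: 6.85
position: [0.5459, -0.261, 0.1157]
orientation: [[-0.116, 0.993, 0.003], [0.993, 0.116, 0.007], [0.007, 0.003, -1.0]]
ft_force: [0.1, 0.8, -0.3]
finger_gap: 0.0003
t 6.85 u n z mm [226.1  -2.  115.7] yaw 1.687 want 1.681 F -0.77 0.21 -0.32 gap 0.0003
tool shift mm [ 7.7  3.8 60.7]
```

```bash
python3 -m creep '[0,2,25,0.005,1,0,2,25,0,1,0,0,12,0,1,10,0,2,0,1,10,0,0,0,1,0,0,0,0,1]'
python3 w.py 193 2 52
```

```text
time: 7.45
position: [0.5454, -0.2357, 0.046]
orientation: [[-0.111, 0.994, -0.003], [0.994, 0.111, 0.01], [0.01, -0.002, -1.0]]
ft_force: [0.2, 0.2, 0.1]
finger_gap: 0.0
t 7.45 u n z mm [201.    0.3  46. ] yaw 1.682 want 1.681 F -0.14 0.18 0.09 gap 0.0
tool shift mm [ 8.   1.7 -5.9]
```

```bash
python3 -m creep '[10,1,-4,0,1,10,0,0,0,1,10,0,0,0,1,10,0,0,0,1,10,0,0,0,1]'
python3 w.py 130 2 50; python3 -m creep '[8,0,0,0,1,8,0,0,0,1,6,0,0,0,1]'
python3 w.py 130 2 50
python3 - <<'E'
from h import *
b=ctrl.camera('scene');cv2.imwrite('pics/sc3.png',b[100:320,130:400].repeat(2,0).repeat(2,1))
E
```

```text
time: 7.95
position: [0.5418, -0.1831, 0.0538]
orientation: [[-0.111, 0.994, 0.001], [0.994, 0.111, 0.008], [0.008, 0.002, -1.0]]
ft_force: [-0.1, -1.6, -0.0]
finger_gap: 0.0002
t 7.95 u n z mm [148.3   2.5  53.8] yaw 1.682 want 1.681 F 1.55 -0.25 -0.01 gap 0.0002
tool shift mm [18.3 -0.5  3.9]
time: 8.25
position: [0.5391, -0.159, 0.0542]
orientation: [[-0.111, 0.994, 0.002], [0.994, 0.111, 0.007], [0.007, 0.002, -1.0]]
ft_force: [-0.6, -4.6, 2.5]
finger_gap: 0.0
t 8.25 u n z mm [124.1   2.5  54.2] yaw 1.682 want 1.681 F 4.5 -1.1 2.52 gap 0.0
tool shift mm [-6.  -0.5  4.2]
```

View pics/sc3.png

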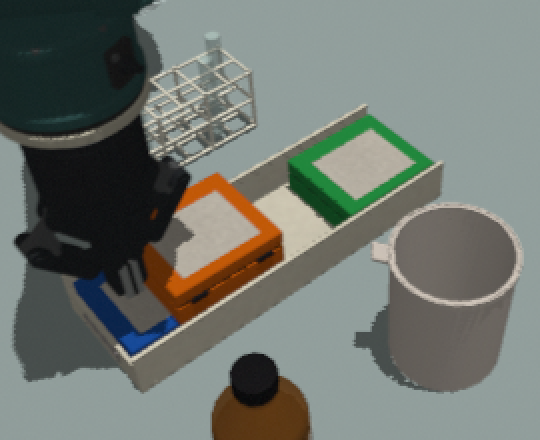

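Orange slides well and now covers columns 150–280 of the crop, with blue's top showing behind it. I'll continue slowly towards the tip-over point.

```bash
python3 -m creep '[6,0,2,0,1,6,0,0,0,1,6,0,0,0,1]'
python3 w.py 100 2 50; python3 -m creep '[6,0,0,0,1,6,0,0,0,1,0,0,0,0,1]'
python3 w.py 100 2 50
python3 - <<'E'
from h import *
b=ctrl.camera('scene');cv2.imwrite('pics/sc4.png',b[100:320,130:400].repeat(2,0).repeat(2,1))
E
```

```text
time: 8.6
position: [0.5376, -0.1418, 0.053]
orientation: [[-0.109, 0.994, 0.003], [0.994, 0.109, 0.006], [0.005, 0.004, -1.0]]
ft_force: [-0.7, -6.9, 6.3]
finger_gap: 0.0001
t 8.6 u n z mm [106.7   2.9  53. ] yaw 1.681 want 1.681 F 6.78 -1.46 6.3 gap 0.0001
tool shift mm [ 6.7 -0.9  3. ]
time: 8.9
position: [0.5363, -0.1287, 0.0532]
orientation: [[-0.109, 0.994, 0.004], [0.994, 0.109, 0.006], [0.006, 0.004, -1.0]]
ft_force: [0.3, -2.0, -0.6]
finger_gap: 0.0001
t 8.9 u n z mm [93.5  3.  53.2] yaw 1.681 want 1.681 F 2.05 0.12 -0.56 gap 0.0001
tool shift mm [-6.5 -1.   3.2]
```

View pics/sc4.png

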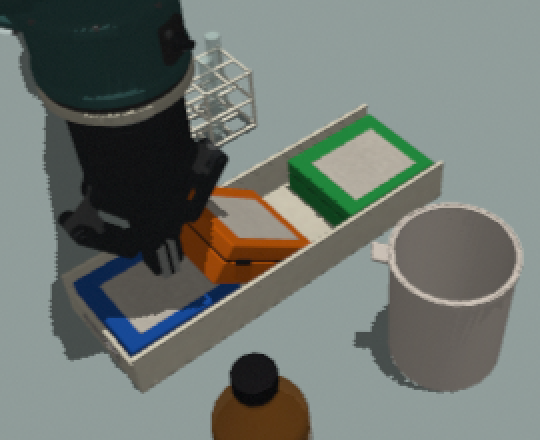

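Orange has tipped nose-down, with its nose on the floor short of green and its tail on blue's edge at about (205,270). I'll nudge it on.

```bash
python3 -m creep '[5,0,4,0,1,5,0,0,0,1,5,0,0,0,1,4,0,0,0,1]'
python3 w.py 68 2 48
python3 - <<'E'
from h import *
b=ctrl.camera('scene');cv2.imwrite('pics/sc5.png',b[100:320,130:400].repeat(2,0).repeat(2,1))
E
```

```text
time: 9.35
position: [0.534, -0.1107, 0.0491]
orientation: [[-0.107, 0.994, 0.003], [0.994, 0.107, 0.005], [0.004, 0.004, -1.0]]
ft_force: [0.7, -2.6, 0.4]
finger_gap: 0.0
t 9.35 u n z mm [75.4  2.7 49.1] yaw 1.678 want 1.681 F 2.69 0.38 0.36 gap 0.0
tool shift mm [ 7.4 -0.7  1.1]
```

View pics/sc5.png

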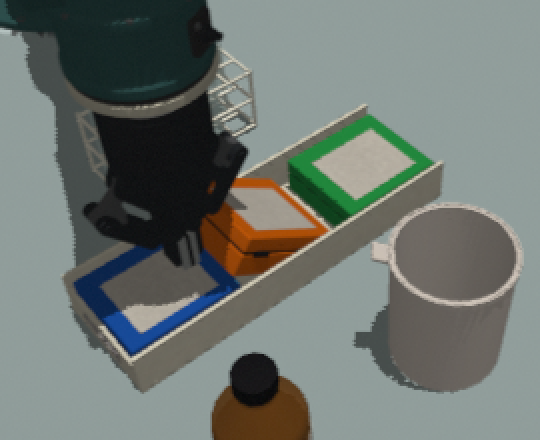

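Orange is still slanted, with its nose near green at (325,230) and the force low at 2.7 N. I'll push a few more millimetres.

```bash
python3 -m creep '[4,0,1,0,1,4,0,0,0,1]'
python3 w.py 60 2 48; python3 -m creep '[3,0,0,0,1,0,0,0,0,1]'
python3 w.py 60 2 48;  python3 - <<'E'
from h import *
b=ctrl.camera('scene');cv2.imwrite('pics/sc6.png',b[100:320,130:400].repeat(2,0).repeat(2,1))
E
```

```text
time: 9.6
position: [0.5332, -0.1018, 0.0482]
orientation: [[-0.108, 0.994, 0.004], [0.994, 0.108, 0.005], [0.005, 0.004, -1.0]]
ft_force: [0.3, -2.8, 0.9]
finger_gap: 0.0001
t 9.6 u n z mm [66.5  2.9 48.2] yaw 1.679 want 1.681 F 2.79 -0.05 0.9 gap 0.0001
tool shift mm [ 6.5 -0.9  0.2]
time: 9.8
position: [0.5328, -0.0978, 0.0481]
orientation: [[-0.108, 0.994, 0.004], [0.994, 0.108, 0.005], [0.005, 0.004, -1.0]]
ft_force: [-0.0, -2.4, -0.5]
finger_gap: -0.0
t 9.8 u n z mm [62.5  2.9 48.1] yaw 1.679 want 1.681 F 2.42 -0.3 -0.48 gap -0.0
tool shift mm [ 2.5 -0.9  0.2]
```

View pics/sc6.png

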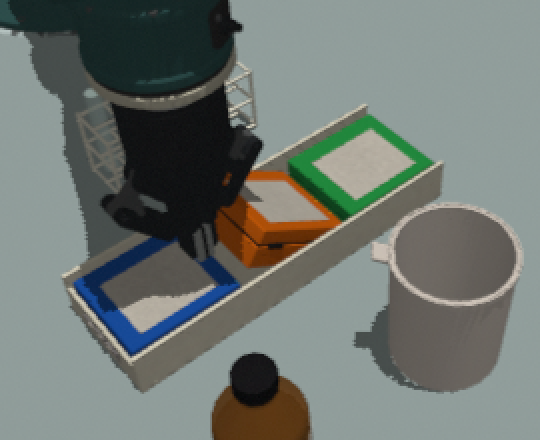

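```bash
python3 -m creep '[3,0,0,0,1,0,0,0,0,1]'
python3 w.py 60 2 48; python3 -m creep '[-8,0,0,0,1,-8,0,-10,0,1,0,0,0,0,1]'
python3 w.py 60 2 48;  python3 - <<'E'
from h import *
b=ctrl.camera('scene');cv2.imwrite('pics/sc7.png',cv2.resize(b[150:260,200:360],None,fx=5,fy=5))
E
```

```text
time: 10.05
position: [0.5324, -0.0949, 0.0482]
orientation: [[-0.108, 0.994, 0.003], [0.994, 0.108, 0.005], [0.005, 0.004, -1.0]]
ft_force: [0.6, -1.7, 0.2]
finger_gap: -0.0001
t 10.05 u n z mm [59.6  2.9 48.2] yaw 1.679 want 1.681 F 1.76 0.44 0.19 gap -0.0001
tool shift mm [-0.4 -0.9  0.2]
time: 10.35
position: [0.5342, -0.112, 0.0589]
orientation: [[-0.108, 0.994, 0.003], [0.994, 0.108, 0.006], [0.005, 0.004, -1.0]]
ft_force: [0.1, 0.7, -0.0]
finger_gap: -0.0001
t 10.35 u n z mm [76.7  2.8 58.9] yaw 1.679 want 1.681 F -0.72 0.19 -0.05 gap -0.0001
tool shift mm [16.7 -0.9 11. ]
```

View pics/sc7.png

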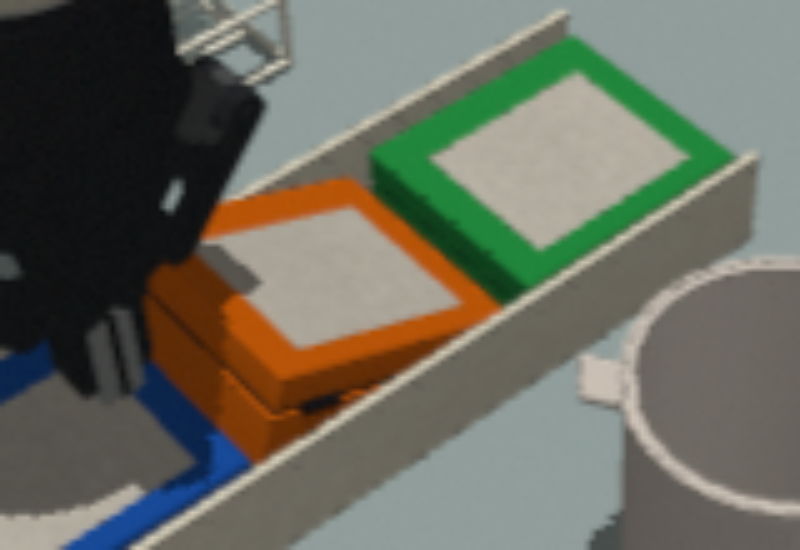

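The tail is still resting on blue's edge at about (240,460) and the nose has almost reached green at (500,310). I'll nudge lower and slightly further.

```bash
python3 -m creep '[6,0,8,0,1,6,0,5,0,1,5,0,0,0,1]'
python3 w.py 54 2 44; python3 -m creep '[3,0,0,0,1,3,0,0,0,1]'
python3 w.py 54 2 44;  python3 - <<'E'
from h import *
b=ctrl.camera('scene');cv2.imwrite('pics/sc8.png',cv2.resize(b[150:260,200:360],None,fx=5,fy=5))
E
```

```text
time: 10.7
position: [0.5317, -0.0934, 0.0441]
orientation: [[-0.108, 0.994, 0.002], [0.994, 0.108, 0.006], [0.006, 0.003, -1.0]]
ft_force: [0.6, -2.8, -1.2]
finger_gap: -0.0001
t 10.7 u n z mm [58.   2.4 44.1] yaw 1.679 want 1.681 F 2.85 0.26 -1.19 gap -0.0001
tool shift mm [ 4.  -0.4  0.1]
time: 10.9
position: [0.5306, -0.086, 0.0435]
orientation: [[-0.109, 0.994, 0.001], [0.994, 0.109, 0.006], [0.006, 0.002, -1.0]]
ft_force: [-0.3, -0.1, 0.8]
finger_gap: 0.0
t 10.9 u n z mm [50.5  2.1 43.5] yaw 1.68 want 1.681 F 0.1 -0.26 0.81 gap 0.0
tool shift mm [-3.5 -0.1 -0.5]
```

View pics/sc8.png

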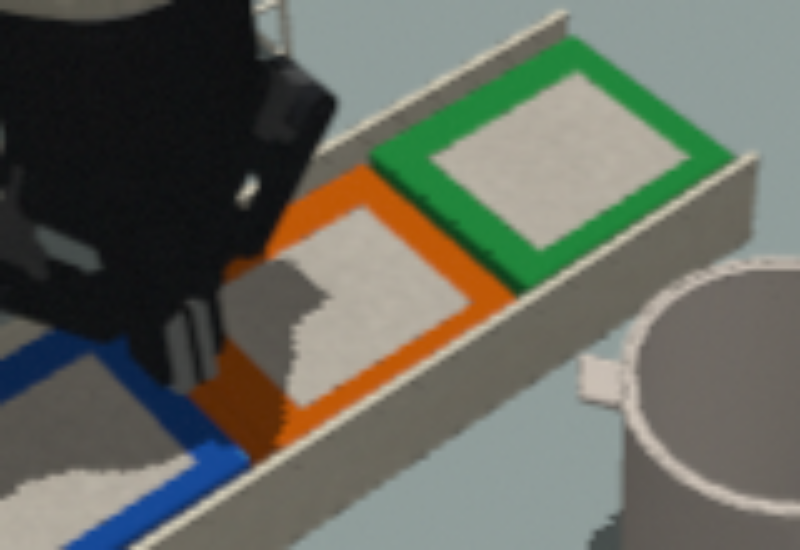

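Orange has dropped; force is now about 0. I'll lift off, let it settle, and check that it lies flat.

```bash
python3 -m creep '[0,0,-20,0,1,-20,0,-30,0,1,-20,0,-20,0,1,0,0,0,0,1,0,0,0,0,1]'
python3 w.py 100 2 60;  python3 - <<'E'
from h import *
from w import E,N,C
b=ctrl.camera('scene');cv2.imwrite('pics/sc9.png',cv2.resize(b[150:260,200:360],None,fx=5,fy=5)); cv2.imwrite('pics/wr9.png',ctrl.camera('wrist'))
E
```

```text
time: 11.45
position: [0.5349, -0.1246, 0.1155]
orientation: [[-0.112, 0.994, 0.0], [0.994, 0.112, 0.008], [0.007, 0.001, -1.0]]
ft_force: [-0.7, 0.7, -0.5]
finger_gap: 0.0
t 11.45 u n z mm [ 89.4   2.  115.5] yaw 1.683 want 1.681 F -0.8 -0.59 -0.46 gap 0.0
tool shift mm [-11.   -0.1  55.5]
```

View pics/sc9.png

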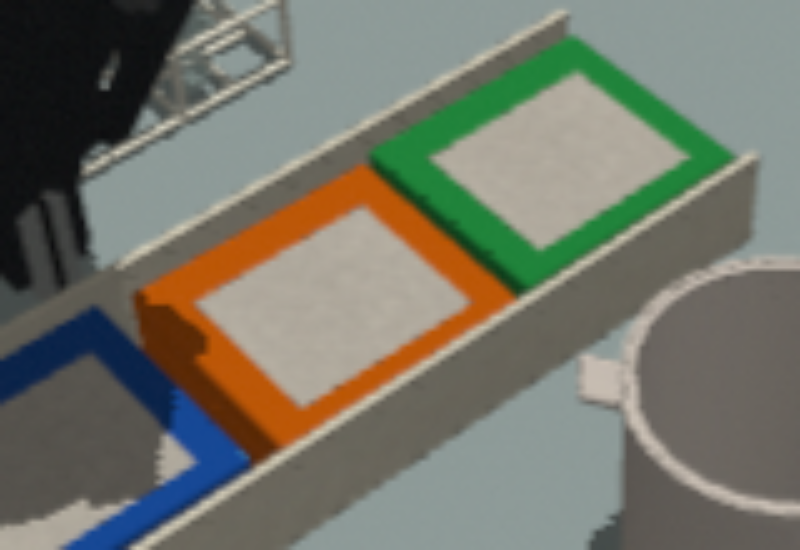

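View pics/wr9.png

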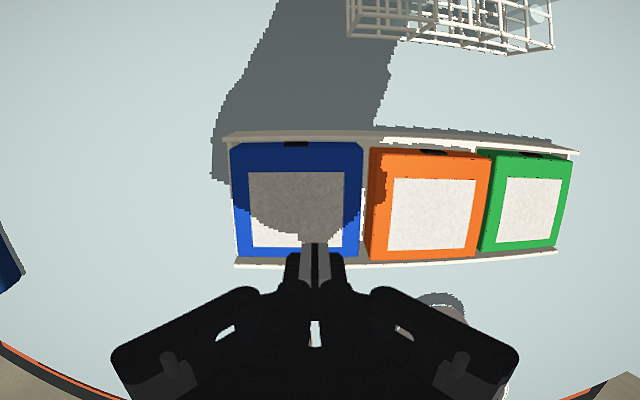

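Run:
```python
from h import *
from w import E,N,C
J=ctrl.camera_info('scene')
for nm,pts in(('orange',((140,298),(292,442),(515,297),(362,166))),('label',((195,300),(303,408),(470,302),(362,207))),('green',((372,158),(527,292),(733,157),(578,37))),('glabel',((431,157),(541,250),(691,157),(577,72)))):
    P=[]
    for x,y in pts:
        p=ray(J,200+(x+.5)/5-.5,150+(y+.5)/5-.5,.040)-C;P.append([p@E,p@N]);
    P=np.array(P);print(nm,(P*1e3).round(1).tolist(),[np.round(1e3*np.linalg.norm(P[i]-P[i-1]),1) for i in range(4)])
```

```text
orange [[41.3, -35.4], [39.9, 46.8], [-52.8, 45.7], [-52.7, -37.1]] [np.float64(94.1), np.float64(82.3), np.float64(92.7), np.float64(82.8)]
label [[28.1, -22.8], [29.0, 38.0], [-40.1, 37.6], [-40.3, -21.0]] [np.float64(68.4), np.float64(60.8), np.float64(69.1), np.float64(58.6)]
green [[-57.8, -38.0], [-57.3, 46.6], [-154.7, 45.1], [-155.9, -39.1]] [np.float64(98.1), np.float64(84.6), np.float64(97.4), np.float64(84.2)]
glabel [[-73.9, -24.8], [-73.5, 35.0], [-143.4, 35.4], [-142.7, -24.7]] [np.float64(68.8), np.float64(59.8), np.float64(69.9), np.float64(60.1)]
```

The label measures 69×60 mm for orange and for green alike, so orange lies flat at the same height, between u≈-53 and +43. I'll start the light touches with blue.

```bash
python3 -m creep '[-5,0,30,0,1,-5,0,25,0,1,0,0,10,0,1,0,0,0,0,1]'
python3 w.py 100 2 42; python3 -m creep '[0,0,2,0,1,0,0,1.5,0,1]';python3 w.py 100 2 40
```

```text
time: 11.95
position: [0.5352, -0.1308, 0.0462]
orientation: [[-0.116, 0.993, -0.003], [0.993, 0.116, 0.009], [0.009, -0.002, -1.0]]
ft_force: [0.5, 0.0, -0.0]
finger_gap: -0.0004
t 11.95 u n z mm [95.5  1.7 46.2] yaw 1.687 want 1.681 F 0.01 0.48 -0.03 gap -0.0004
tool shift mm [-4.5  0.3  4.1]
time: 12.15
position: [0.5354, -0.13, 0.0433]
orientation: [[-0.117, 0.993, -0.003], [0.993, 0.117, 0.009], [0.009, -0.002, -1.0]]
ft_force: [-0.3, -0.2, -0.1]
finger_gap: 0.0001
t 12.15 u n z mm [94.8  2.  43.3] yaw 1.688 want 1.681 F 0.19 -0.32 -0.05 gap 0.0001
tool shift mm [-5.2 -0.1  3.2]
```

```bash
python3 -m creep '[0,0,1.5,0,1,0,0,1.5,0,1]';python3 w.py 100 2 40;python3 -m creep '[0,0,1.5,0,1]';python3 w.py 100 2 40; python3 -m creep '[0,0,1.5,0,1,0,0,1.5,0,1]';python3 w.py 100 2 40
```

```text
time: 12.35
position: [0.5362, -0.1297, 0.0413]
orientation: [[-0.117, 0.993, -0.001], [0.993, 0.117, 0.009], [0.009, 0.0, -1.0]]
ft_force: [0.0, -0.5, -0.5]
finger_gap: 0.0001
t 12.35 u n z mm [94.6  2.8 41.3] yaw 1.688 want 1.681 F 0.46 -0.02 -0.47 gap 0.0001
tool shift mm [-5.4 -0.8  1.3]
time: 12.45
position: [0.5365, -0.1296, 0.0401]
orientation: [[-0.117, 0.993, -0.0], [0.993, 0.117, 0.009], [0.009, 0.001, -1.0]]
ft_force: [-0.4, 0.4, 1.2]
finger_gap: -0.0002
t 12.45 u n z mm [94.5  3.1 40.1] yaw 1.688 want 1.681 F -0.45 -0.4 1.17 gap -0.0002
tool shift mm [-5.5 -1.1  0.1]
time: 12.65
position: [0.5366, -0.1297, 0.0399]
orientation: [[-0.117, 0.993, 0.0], [0.993, 0.117, 0.01], [0.01, 0.002, -1.0]]
ft_force: [-16.3, 4.3, 42.1]
finger_gap: 0.0005
t 12.65 u n z mm [94.6  3.2 39.9] yaw 1.688 want 1.681 F -6.07 -15.74 42.14 gap 0.0005
tool shift mm [-5.4 -1.2 -0.1]
```

Contact at z≈40.1, as expected, but the last two rows took the force to 42 N (under the 100 N limit, too firm). I'll ease off and hold in the light band.

```bash
python3 -m creep '[0,0,-0.5,0,1]';python3 w.py;python3 -m creep '[0,0,0,0,1]';python3 w.py;python3 -m creep '[0,0,0,0,1]';python3 w.py
```

```text
time: 12.75
position: [0.5367, -0.1297, 0.0411]
orientation: [[-0.117, 0.993, 0.001], [0.993, 0.117, 0.01], [0.01, 0.002, -1.0]]
ft_force: [0.2, 0.5, 0.2]
finger_gap: -0.0001
t 12.75 u n z mm [94.6  3.3 41.1] yaw 1.688 want 1.681 F -0.46 0.29 0.2 gap -0.0001
time: 12.85
position: [0.5369, -0.1298, 0.0415]
orientation: [[-0.117, 0.993, 0.002], [0.993, 0.117, 0.01], [0.01, 0.003, -1.0]]
ft_force: [0.3, 1.1, 0.6]
finger_gap: 0.0003
t 12.85 u n z mm [94.7  3.5 41.5] yaw 1.688 want 1.681 F -1.07 0.4 0.63 gap 0.0003
time: 12.95
position: [0.537, -0.1298, 0.0415]
orientation: [[-0.117, 0.993, 0.002], [0.993, 0.117, 0.01], [0.01, 0.003, -1.0]]
ft_force: [-0.6, -1.2, -0.2]
finger_gap: -0.0001
t 12.95 u n z mm [94.8  3.6 41.5] yaw 1.688 want 1.681 F 1.11 -0.72 -0.21 gap -0.0001
```

```bash
for i in 1; do python3 -m creep '[0,0,0.8,0,1]' >/dev/null;python3 w.py;python3 -m creep '[0,0,0.8,0,1]'>/dev/null;python3 w.py;python3 -m creep '[0,0,0.6,0,1]'>/dev/null;python3 w.py;done
```

```text
t 13.05 u n z mm [94.8  3.7 40.7] yaw 1.688 want 1.681 F 0.73 0.75 -0.3 gap -0.0001
t 13.15 u n z mm [94.8  3.7 40. ] yaw 1.688 want 1.681 F -3.5 -8.34 26.73 gap 0.0002
t 13.25 u n z mm [94.8  3.7 40. ] yaw 1.688 want 1.681 F -4.41 -9.3 29.68 gap -0.0005
```

```bash
python3 -m creep '[0,0,0.2,0,1]' >/dev/null;python3 w.py;python3 -m creep '[0,0,0.2,0,1]'>/dev/null;python3 w.py;python3 -m creep '[0,0,0.2,0,1]'>/dev/null;python3 w.py
```

```text
t 13.35 u n z mm [94.8  3.7 40.1] yaw 1.688 want 1.681 F -1.29 -2.89 6.51 gap -0.0002
t 13.45 u n z mm [94.8  3.7 40.1] yaw 1.688 want 1.681 F -1.28 -2.05 6.83 gap -0.0002
t 13.55 u n z mm [94.8  3.7 40.1] yaw 1.688 want 1.681 F -0.57 -2.97 9.71 gap -0.0001
```

6.5–9.7 N held on blue for 0.3 s, so that touch is good. I'll lift slightly, cross to orange and feel it the same way.

```bash
python3 -m creep '[0,0,-6,0.005,1,15,0,-2,0,1,25,0,0,0,1,30,0,0,0,1,28,0,0,0,1,0,0,0,0,1]' >/dev/null;python3 w.py -5 2 41
```

```text
t 14.15 u n z mm [-9.3  3.1 49.7] yaw 1.681 want 1.681 F -0.48 -0.49 0.11 gap -0.0002
tool shift mm [-4.4 -1.2  8.7]
```

```bash
python3 -m creep '[0,0,4,0,1,0,0,3,0,1,0,0,0,0,1]' >/dev/null;python3 w.py; python3 -m creep '[0,0,0.8,0,1]' >/dev/null;python3 w.py;python3 -m creep '[0,0,0.4,0,1]' >/dev/null;python3 w.py;python3 -m creep '[0,0,0.4,0,1]'>/dev/null;python3 w.py
```

```text
t 14.45 u n z mm [-10.2   3.   42.3] yaw 1.682 want 1.681 F 0.39 0.21 0.14 gap 0.0003
t 14.55 u n z mm [-9.6  3.  41.3] yaw 1.681 want 1.681 F 0.12 -0.4 -0.44 gap 0.0003
t 14.65 u n z mm [-9.   2.9 40.8] yaw 1.68 want 1.681 F 0.19 0.2 0.25 gap 0.0
t 14.75 u n z mm [-8.5  2.8 40.4] yaw 1.68 want 1.681 F 0.33 -0.15 -0.49 gap 0.0002
```

```bash
python3 -m creep '[0,0,0.3,0,1]' >/dev/null;python3 w.py; python3 -m creep '[0,0,0.25,0,1]' >/dev/null;python3 w.py;python3 -m creep '[0,0,0.2,0,1]' >/dev/null;python3 w.py;python3 -m creep '[0,0,0.2,0,1]'>/dev/null;python3 w.py
```

```text
t 14.85 u n z mm [-8.3  2.8 40.1] yaw 1.679 want 1.681 F -1.98 -2.73 7.29 gap 0.0005
t 14.95 u n z mm [-8.3  2.8 40.1] yaw 1.679 want 1.681 F -1.26 -3.9 10.34 gap 0.0
t 15.05 u n z mm [-8.4  2.8 40.1] yaw 1.679 want 1.681 F -1.38 -2.64 5.37 gap 0.0003
t 15.15 u n z mm [-8.4  2.8 40.1] yaw 1.679 want 1.681 F -0.2 -1.56 4.18 gap 0.0001
```

Orange's top is felt at z=40.1, the same height as blue, at 4–10 N. Green is next.

```bash
python3 -m creep '[0,0,-6,0,1,15,0,-2,0,1,25,0,0,0,1,30,0,0,0,1,26,0,0,0,1,0,0,0,0,1]' >/dev/null;python3 w.py -105 2 41;python3 -m creep '[0,0,3,0,1,0,0,2,0,1,0,0,0,0,1]' >/dev/null;python3 w.py -105 2 41
```

```text
t 15.75 u n z mm [-105.9    3.9   51.8] yaw 1.675 want 1.681 F 0.63 -0.26 -0.74 gap 0.0003
tool shift mm [-1.1 -2.  10.7]
t 16.05 u n z mm [-104.9    4.2   47. ] yaw 1.675 want 1.681 F 0.67 -0.19 0.34 gap -0.0002
tool shift mm [ 0.1 -2.3  6. ]
```

```bash
python3 -m creep '[0,0,3,0,1,0,0,1.5,0,1,0,0,0,0,1]' >/dev/null;python3 w.py;python3 -m creep '[0,0,0.6,0,1]' >/dev/null;python3 w.py;python3 -m creep '[0,0,0.4,0,1]' >/dev/null;python3 w.py;python3 -m creep '[0,0,0.3,0,1]' >/dev/null;python3 w.py; python3 -m creep '[0,0,0.3,0,1]'>/dev/null;python3 w.py
```

```text
t 16.35 u n z mm [-103.1    4.2   42. ] yaw 1.672 want 1.681 F -0.23 -0.52 0.74 gap 0.0001
t 16.45 u n z mm [-102.9    4.2   41.4] yaw 1.672 want 1.681 F 0.41 -0.45 -0.21 gap -0.0
t 16.55 u n z mm [-102.7    4.2   40.9] yaw 1.672 want 1.681 F -0.2 0.37 0.19 gap -0.0001
t 16.65 u n z mm [-102.7    4.2   40.6] yaw 1.672 want 1.681 F -0.51 0.16 0.42 gap -0.0001
t 16.75 u n z mm [-102.7    4.2   40.3] yaw 1.672 want 1.681 F 0.83 0.29 -0.37 gap 0.0
```

```bash
python3 -m creep '[0,0,0.3,0,1]' >/dev/null;python3 w.py;python3 -m creep '[0,0,0.2,0,1]' >/dev/null;python3 w.py;python3 -m creep '[0,0,0.2,0,1]' >/dev/null;python3 w.py;python3 -m creep '[0,0,0.2,0,1]' >/dev/null;python3 w.py
```

```text
t 16.85 u n z mm [-102.7    4.3   40.1] yaw 1.672 want 1.681 F 0.38 -3.88 9.77 gap -0.0
t 16.95 u n z mm [-102.7    4.3   40.1] yaw 1.672 want 1.681 F 0.09 -2.91 8.44 gap 0.0
t 17.05 u n z mm [-102.7    4.2   40.1] yaw 1.672 want 1.681 F 0.41 -1.61 5.26 gap 0.0001
t 17.15 u n z mm [-102.7    4.3   40.1] yaw 1.672 want 1.681 F 0.33 -2.46 3.86 gap -0.0
```

Green's top is also at 40.1 mm. I'll lift clear and take a last look.

```bash
python3 -m creep '[0,0,-10,0,1,0,0,-30,0,1,0,0,-40,0,1,0,0,-40,0,1,0,0,-30,0,1,0,0,0,0,1,0,0,0,0,1]' >/dev/null;python3 w.py
python3 - <<'E'
from h import *
b=ctrl.camera('scene');cv2.imwrite('pics/sc10.png',b[100:320,130:400].repeat(2,0).repeat(2,1))
E
```

```text
t 17.85 u n z mm [-100.8    2.8  199.3] yaw 1.671 want 1.681 F -0.33 -0.02 0.15 gap -0.0003
```

View pics/sc10.png

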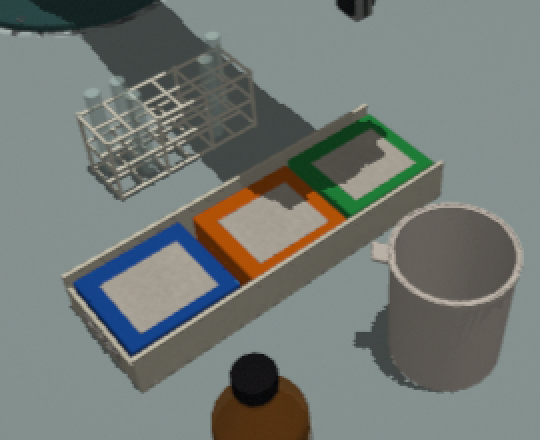

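All three boxes lie flat below the rim: blue (157,287), orange (270,222), green (362,165). The rack, beaker and bottle look unmoved, and the gripper is well clear.

```bash
python3 -c "
from rig import ctrl
print(ctrl.job_done())"
```

```text
the job is handed in; nothing more can be done
None
```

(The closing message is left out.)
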